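# Stand the tin in the adjustable rack and clamp the sliding stop at the mark

## Robot

A 7-joint arm with a two-finger parallel gripper is mounted at the origin on the work surface. World frame = base frame: x ahead of the robot, y to its left, z up, the work surface at z = 0. Lengths are in m, angles in rad, forces in N, time in s.
With the tool pointing down it reaches from about 0.35 to 0.9 m from the base axis. Payload 7.2 kg.
Tool frame: the origin (TCP) lies at the very end of the fingers, on their centre line; the grasp point (between the pads) lies 19 mm behind it; z points along the fingers, y is the line along which they close (so a half turn about z gives the same grasp; the last joint's range is limited). The gripper opens to 88 mm and grips with 3 to 60 N. Pads are 20 mm wide; open, the fingers measure 115 mm over their backs; the gripper's body (75 mm by 178 mm) begins 61 mm behind the grasp point.
Start: joints at [-1.308, 0.411, -0.013, 1.596, 0.006, 1.134, -0.082], TCP at [0.203, 0.591, 0.223] pointing down, gripper open.
Joint ranges: [-2.95, 2.95], [-0.29, 1.99], [-1.47, 1.44], [0.14, 2.54], [-1.03, 4.17], [0.13, 1.85], [-2.86, 2.86]. Speed limits (rad/s): [2.39, 2.39, 3.01, 3.01, 3.14, 3.14, 3.14].

## Interface

Orientations are given as a unit quaternion [x, y, z, w].
In Python, from plant import robot gives the robot as it stands. The module is installed in compiled form; this text tells all that it offers.
- The arm moves only by the tool drive_tool, never from a script. Its argument "plan" is a list of rows, each a list of 4 numbers: the shift along the tool's x, y, z in m, then the turn about the tool's z in rad. A call has exactly 8 rows; each row is the pose to reach, as a shift and turn from the pose commanded when the call began, along the tool's axes at that moment; what a row does not reach only later rows make up. A row lasts 1/12 s, in which the tool goes at most 41.7 mm and 7.16 degrees, less where a joint would pass 70% of its speed; a pose out of reach is approached as far as the arm can. A call with a gripper value outside its range is refused whole. "fingers" is the closure, from 0 (fully open) to 1 (shut), set as the call begins (left out, the last holds). The fingers move at their own pace and stop on an object; "squeeze" is the grip in N (left out, the last holds). Time passes only in rows, so rows that repeat a pose let the fingers close, or fill a call up. It gives the time, the measured TCP pose, the force, the opening and the grip force at its end, in the units of the state.
- robot.get_state(): the state, without advancing time (a new reading comes with each control period).
- robot.read_camera(name): name is "scene" or "side" or "wrist"; returns a dict with "pixels" (480x640x3 uint8, red, green, blue), "z_map" (480x640 float32, m along the optical axis (not along the pixel's ray), 0 where there is no reading), "camera_matrix" (3x3 intrinsics, pixels), "extrinsics" (4x4, takes a point from world to camera coordinates). Camera axes: x right, y up, looking along -z (the intrinsics and any distortion apply to the point x, -y, -z); pixel columns grow to the right and rows downward; lengths in m; the calibration is good to about 2 mm. A picture is of the moment at which its call begins.
- robot.sign_off(): hands the job in; it is judged then, once.
The state is a dict: "time": time; "joints": joint angles; "joint_velocities": joint speeds; "joint_torque": joint torques, N m; "position": TCP position; "tool_rot": TCP orientation; "contact_force": force on the tool from outside, world axes, zero at the start; "ft_torque": the same for the moment, N m; "finger_gap": opening from 0.0 (shut) to 1.0 (fully open); "finger_force": force on a finger pad.
Only numpy, scipy, OpenCV 4.12 (cv2) and the standard library are available. Lean on these libraries where they do the work, as an engineer would, in place of code of your own. Each camera call takes 0.05 s, during which the arm holds its last target. There are 200 camera calls.

## Task

Stand the blue sweets tin upright on one of its small ends in the rack, against or close to the small fence, and let go of it. Then push the spring-loaded sliding stop up to the red line with its yellow cam lever still open and, while holding it on the line, squeeze the lever fully shut against the black post. Finish still squeezing post and lever with the stop on the line and the tin upright, and leave the other things on the counter alone.

Things in the scene. Friction and masses are not known exactly. Their poses are not given: they have to be found in the camera images.
- rack: Fixed wooden tin rack, base 150 (x) x 270 (y) x 8 mm. Origin: centre of its underside, on the counter; z up. At its -y end is a small fence, 46 mm wide, top 68 mm above the counter, its +y face at y = -115 mm. The sliding stop on the +y half slides along -y to the fence. The tin belongs on the base just on the +y side of the fence, centred on x = 0.
- mark_line (a point): Thin red line across the rack's base, a red clip at both ends; point at its centre, axes as the rack. Its place along y differs, 30 to 44 mm from the fence face; it does not move when touched.
- leg_face (a point): Foot of the stop plate's front face (it looks to -y, to the fence), mid-width, 9 mm above the counter, axes as the rack. This face goes over the middle of the red line (within 4 mm). Plate: aluminium, 150 mm wide (x), lies from 0 to +6 mm in y of this point, top 88 mm up. Post and lever are behind it (+y); open fingers straddling both, closing along x, can push it from behind.
- leg (a joint): Travel of the stop, m: 0 at rest (front face 170 mm from the fence face), grows towards the fence, up to 0.15. A spring pushes it back to 0 with about 2 to 3 N whenever it is let go, lever open or shut.
- post_center (a point): Centre of the black grip post fixed to the back of the stop plate, 49 mm above the counter, axes as the rack. Post: 20 (x) x 24 (y) mm, from 10 to 88 mm above the counter; moves with the stop. Its -y side is joined to the plate's back, 12 mm away.
- lever (a joint): Angle of the yellow cam lever, rad: 0 = fully shut (upright along the post's +x side), 0.38 to 0.46 = open at the start, leaning out to +x. Pivot 15 mm to +x of the post's centre, 22 mm above the counter. Stays where left; about 3 N near its tip swings it. In x about the post's centre, post and lever span -10 to +19 mm shut, -10 to +47 mm open.
- lever_tip (a point): Tip of the yellow lever paddle, middle of its thickness and width, 65 mm from the pivot. The paddle is 8 mm thick and 20 mm wide (along the rack's y, centred on the post); shut, it stands from 25 to 87 mm above the counter.
- tin_center (a point): Centre of the slim blue sweets tin with a yellow label: 54 mm (its x) x 80 mm (its y) x 24 mm (its z), about 80 g. At the start it lies flat on the counter, z up. To stand, its y axis must be vertical, either end up, so its centre is then 48 mm above the counter in the rack; its 24 mm thickness goes along the rack's y.
- tin: The same tin; origin at the centre of its broad underside (12 mm below its centre as it lies), axes as above.
Things that resemble listed ones, but are neither listed nor needed, are in the scene too. What is meant by the tin is not brown, and is the larger of those in its own colour.

How it is judged:
By the outcome, as a careful person would: the job done as asked, in the order asked, and still so for the second after the job is handed in, while the arm keeps its last pose, push and grip.
It also fails if it takes over 53 s, if anything falls off the work surface, if the arm or the gripper's body presses on something with over 40 N, if the wrist force passes 120 N, or if a joint passes its speed limit or range.

## Working session

There is one attempt and no reset: what is moved stays moved. The work goes in short steps, Python scripts to look and compute and a tool call to move; the robot and the scene stay as the last step left them, time stands still between calls to the robot, and variables do not carry over. Pictures are saved under pics/ and viewed, at most 10 in all, crops included, and the job is handed in when it is done.

Besides the shell and the picture viewer there is one more tool, called after "Request:" as a command line: name --pt "numbers of a row" for each row, then --argument value for the rest. drive_tool: Moves the arm, as the interface text tells. Its arguments: {"type":"object","properties":{"plan":{"type":"array"},"fingers":{"type":"number"},"squeeze":{"type":"number"}},"required":["plan"]}

```bash
mkdir -p pics; cat > h.py <<'E'
import numpy as np, cv2
from plant import robot
def grab(n):
    d=robot.read_camera(n); return d
def world(d,u,v,z=None):
    K=np.array(d["camera_matrix"]);E=np.array(d["extrinsics"]);R=E[:3,:3];c=-R.T@E[:3,3]
    u=int(round(u));v=int(round(v))
    r=np.linalg.inv(K)@[u,v,1.];r=R.T@(r*[1,-1,-1])
    if z is None: return c+r*d["z_map"][v,u]
    return c+r*(z-c[2])/r[2]
def cloud(d):
    K=np.array(d["camera_matrix"]);E=np.array(d["extrinsics"]);R=E[:3,:3];c=-R.T@E[:3,3]
    v,u=np.mgrid[:480,:640];r=np.stack([u,v,np.ones_like(u)],-1)@np.linalg.inv(K).T*[1,-1,-1]
    return c+(r*d["z_map"][...,None])@R
def save(d,n): cv2.imwrite("pics/"+n,d["pixels"][...,::-1])
E
python3 - <<'E'
from h import *
s=robot.get_state();print({k:np.round(s[k],3) for k in s})
for n in("scene","side"):
    d=grab(n);save(d,n+"0.png");np.savez(n+".npz",**d);print(np.round(d["camera_matrix"],1).tolist(),np.round(d["extrinsics"],3).tolist())
E
```

```text
{'time': np.float64(0.0), 'joints': array([-1.308,  0.412, -0.013,  1.597,  0.006,  1.134, -0.082]), 'joint_velocities': array([-0.   , -0.001,  0.004,  0.001,  0.001, -0.   , -0.   ]), 'joint_torque': array([ 0.0000e+00, -5.8794e+01,  6.4200e-01, -2.9107e+01, -5.4000e-02,
        1.8000e-02,  0.0000e+00]), 'position': array([0.203, 0.591, 0.222]), 'tool_rot': array([ 0.165,  0.986, -0.001, -0.   ]), 'contact_force': array([-0.134, -0.517, -0.386]), 'ft_torque': array([ 0.032, -0.048, -0.033]), 'finger_force': np.float64(0.0), 'finger_gap': np.float64(1.004)}
[[545.8, 0.0, 313.0], [0.0, 545.8, 242.7], [0.0, 0.0, 1.0]] [[-0.588, 0.809, 0.008, 0.316], [-0.676, -0.496, 0.545, 0.297], [0.445, 0.315, 0.838, -1.25], [0.0, 0.0, 0.0, 1.0]]
[[475.1, 0.0, 318.6], [0.0, 475.1, 234.3], [0.0, 0.0, 1.0]] [[-0.816, -0.579, -0.009, 0.393], [0.379, -0.546, 0.747, -0.268], [-0.437, 0.606, 0.665, -0.629], [0.0, 0.0, 0.0, 1.0]]
```

View pics/scene0.png

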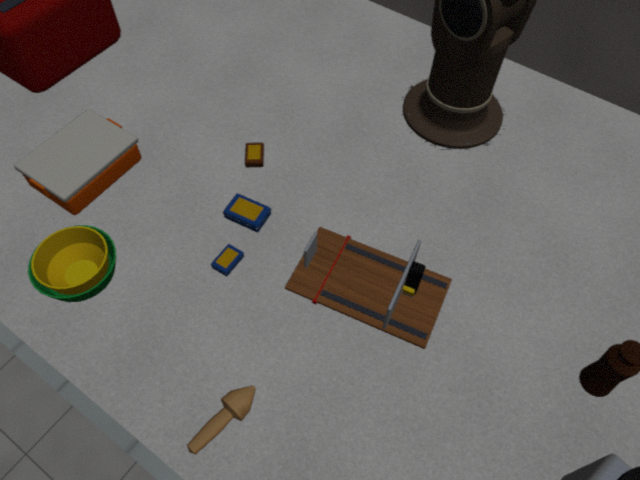

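View pics/side0.png

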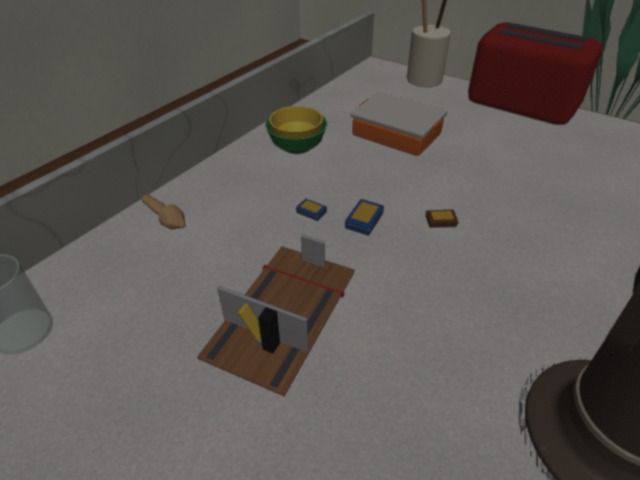

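Scene view: the candidates are the large blue tin at (247,211), a smaller blue one at (227,260), and a brown one at (254,154). The large blue one fits, because it isn't brown and is the bigger of the two blues. The rack is at (370,285), with the fence at its left end (312,247), the red line from (348,238) to (316,301), and the plate at (403,285). In the side view the big tin is at (365,216) and the lever (yellow) is at (250,323).

```bash
cat > m.py <<'E'
from h import *
d=dict(np.load("scene.npz"));e=dict(np.load("side.npz"))
a=d["pixels"][120:300,200:420,::-1];cv2.imwrite("pics/crop.png",cv2.resize(a,None,fx=3.3,fy=3.3,interpolation=cv2.INTER_CUBIC))
def mask(p,lo,hi): return cv2.inRange(cv2.cvtColor(p,cv2.COLOR_RGB2HSV),lo,hi)
def comps(m,amin):
    n,l,s,c=cv2.connectedComponentsWithStats(m); return [(l==i) for i in range(1,n) if s[i,4]>amin]
def rect(P):
    r=cv2.minAreaRect((P[:,:2]*1000).astype(np.float32)); return np.round(r[0],1),np.round(r[1],1),round(r[2],1)
for nm,f in(("scene",d),("side",e)):
    C=cloud(f);p=f["pixels"]
    for c in comps(mask(p,(100,120,40),(130,255,255)),60):
        c=cv2.morphologyEx(c.astype(np.uint8),cv2.MORPH_CLOSE,np.ones((15,15)))>0
        P=C[c];zt=np.percentile(P[:,2],90);T=P[abs(P[:,2]-zt)<.004]
        print(nm,"blue",c.sum(),np.argwhere(c).mean(0)[::-1].round(),"ztop",round(zt,4),rect(T))
    w=mask(p,(4,80,40),(18,255,200));
    cs=max(comps(w,300),key=lambda c:((abs(C[c][:,2]-.008)<.004).sum()))
    P=C[cs];P=P[abs(P[:,2]-.008)<.004];print(nm,"wood",len(P),P[:,2].mean(),rect(P))
    hs=cv2.cvtColor(p,cv2.COLOR_RGB2HSV);r=(((hs[...,0]<4)|(hs[...,0]>174))&(hs[...,1]>150)).astype(np.uint8)
    for c in comps(r,20):
        P=C[c]
        if P[:,2].max()<.04: print(nm,"red",c.sum(),P.mean(0).round(4),rect(P))
    for c in comps(mask(p,(22,150,60),(34,255,255)),15):
        P=C[c];print(nm,"yel",c.sum(),P.mean(0).round(4),P.min(0).round(3),P.max(0).round(3))
E
python3 m.py
```

```text
scene blue 971 [247. 211.] ztop 0.0274 (array([ 502.4, -185.6]), array([52.5, 77.8]), 7.6)
scene blue 521 [227. 259.] ztop 0.0197 (array([ 606.2, -147.9]), array([54.6, 34.6]), 1.0)
scene wood 7968 0.009071156669168592 (array([489.8,  90.4]), array([152.2, 267.7]), 10.4)
scene yel 162 [ 0.3728 -0.2749  0.0193] [ 0.351 -0.295  0.016] [ 0.395 -0.255  0.023]
scene yel 379 [ 0.5008 -0.1876  0.0257] [ 0.481 -0.216  0.021] [ 0.52 -0.16  0.03]
scene yel 3897 [ 0.7832 -0.3553  0.05  ] [ 0.718 -0.402  0.014] [0.943 0.286 0.883]
scene yel 205 [ 0.6065 -0.1472  0.0221] [ 0.586 -0.162  0.012] [0.943 0.286 0.883]
scene yel 69 [0.4939 0.1657 0.0738] [0.464 0.151 0.023] [0.503 0.174 0.085]
side blue 178 [312. 212.] ztop 0.0182 (array([ 605.5, -147.4]), array([51.9, 34.3]), 3.8)
side blue 256 [364. 219.] ztop 0.0259 (array([ 499.6, -186.9]), array([50.9, 78.1]), 5.8)
side blue 62 [357. 229.] ztop 0.0146 (array([ 496.2, -148.7]), array([46.3,  5.8]), 9.3)
side wood 7660 0.008669224122036316 (array([491.8,  90. ]), array([152.1, 269.3]), 10.4)
side yel 1311 [ 0.7979 -0.3508  0.0621] [ 0.147 -0.404  0.024] [0.852 0.462 0.622]
side yel 377 [0.4842 0.1675 0.0653] [0.147 0.152 0.03 ] [0.504 0.462 0.622]
```

View pics/crop.png

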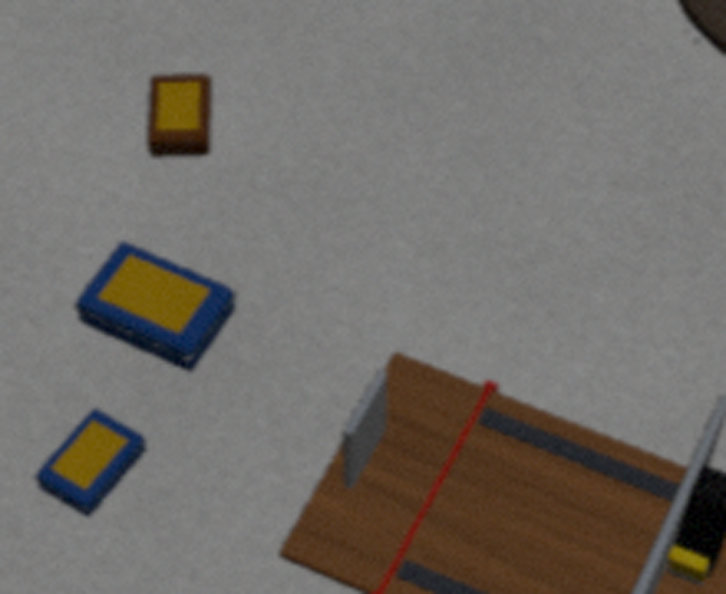

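The crop confirms it: the big tin at (247,211) in the scene is blue and clearly larger than its blue neighbour. It measures 52×78 mm with its top at 26 mm, centred near (0.501,-0.186). Next I'll locate the line, plate and lever in the rack frame and add a move helper.

```bash
cat >> h.py <<'E'
RC=np.array([.491,.090]);RY=np.radians(10.4)
def rack(P):
    P=np.asarray(P);d=P[...,:2]-RC;c,s=np.cos(RY),np.sin(RY)
    return np.concatenate([np.stack([d[...,0]*c+d[...,1]*s,-d[...,0]*s+d[...,1]*c],-1),P[...,2:]],-1)
def unrack(x,y):
    c,s=np.cos(RY),np.sin(RY);return RC+[x*c-y*s,x*s+y*c]
def go(x,y,z,yaw=None):
    "tool shift+turn to world point; yaw = direction (deg) of closing axis"
    from scipy.spatial.transform import Rotation as Ro
    s=robot.get_state();R=Ro.from_quat(s["tool_rot"]).as_matrix();cur=np.degrees(np.arctan2(R[1,1],R[0,1]))
    t=0 if yaw is None else -((yaw-cur+90)%180-90)
    print("pos",np.round(s["position"],4),"yaw",round(cur,1),"shift",np.round(R.T@(np.array([x,y,z])-s["position"]),4),"turn",round(np.radians(t),4),"t",round(float(s["time"]),2),"F",np.round(s["contact_force"],1),"gap",round(float(s["finger_gap"])*88,1),"ff",round(float(s["finger_force"]),2))
E
cat > l.py <<'E'
from h import *
for n in("scene","side"):
    f=dict(np.load(n+".npz"));C=rack(cloud(f));p=f["pixels"].astype(int);hs=cv2.cvtColor(f["pixels"],cv2.COLOR_RGB2HSV)
    inr=(abs(C[...,0])<.08)&(abs(C[...,1])<.14)
    red=inr&((hs[...,0]<5)|(hs[...,0]>172))&(hs[...,1]>170)&(p[...,0]>90)&(C[...,2]<.025)
    P=C[red];print(n,"red",len(P),np.median(P,0).round(4),np.polyfit(P[:,0],P[:,1],1).round(4))
    g=inr&(hs[...,1]<60)&(C[...,2]>.02)&(C[...,2]<.085)
    for lo,hi in((-.135,-.09),(0,.1)):
        P=C[g&(C[...,1]>lo)&(C[...,1]<hi)];print(n,"grey",len(P),np.median(P,0).round(4),np.percentile(P,[3,97],0).round(3).tolist())
    y=inr&(hs[...,0]>20)&(hs[...,0]<36)&(hs[...,1]>130)&(C[...,2]>.02);P=C[y];print(n,"lever",len(P),np.percentile(P,[3,50,97],0).round(3).tolist())
E
python3 l.py; python3 -c "
from h import *
go(.506,-.224,.15,7)"
```

```text
scene red 86 [ 0.0088 -0.0732  0.01  ] [ 0.0004 -0.0732]
scene grey 240 [ 0.0015 -0.116   0.0544] [[-0.022, -0.121, 0.022], [0.021, -0.115, 0.07]]
scene grey 233 [0.0185 0.0604 0.0589] [[-0.068, 0.056, 0.024], [0.074, 0.081, 0.084]]
scene lever 105 [[-0.013, 0.064, 0.029], [0.018, 0.074, 0.079], [0.024, 0.082, 0.084]]
side red 15 [ 0.0047 -0.0748  0.0109] [-0.0079 -0.075 ]
side grey 520 [-0.0002 -0.1166  0.0474] [[-0.022, -0.12, 0.022], [0.021, -0.115, 0.069]]
side grey 1930 [-0.0284  0.0597  0.0567] [[-0.072, 0.058, 0.022], [0.07, 0.084, 0.084]]
side lever 409 [[-0.011, 0.064, 0.034], [0.01, 0.076, 0.062], [0.022, 0.084, 0.082]]
pos [0.2029 0.5907 0.2219] yaw 71.1 shift [-0.5512 -0.672   0.0729] turn 1.1179 t 0.1 F [ 0.6 -0.4  1. ] gap 88.1 ff 0.0
```

The line is at rack y ≈ -0.0735, 41 mm from the fence, so it's within the stated range. Moving over the tin now.

Request:
drive_tool --pt "-0.2 -0.1 0 0.14" --pt "-0.3 -0.2 0 0.28" --pt "-0.4 -0.3 0 0.42" --pt "-0.551 -0.672 0 0.56" --pt "-0.551 -0.672 0 0.7" --pt "-0.551 -0.672 0 0.84" --pt "-0.551 -0.672 0 0.98" --pt "-0.551 -0.672 0 1.11" --fingers 0

```text
time: 0.77
position: [0.3424, 0.2921, 0.2224]
tool_rot: [0.62, 0.785, -0.0, -0.0]
contact_force: [1.6, -0.1, 0.4]
finger_gap: 0.999
finger_force: 0.0
```

```bash
python3 -c "
from h import *
go(.506,-.224,.12,7)
C=0
for n in('scene','side'):
    f=dict(np.load(n+'.npz'));C=rack(cloud(f));v=f['pixels'].max(2);m=(v<45)&(abs(C[...,0])<.06)&(C[...,1]>.055)&(C[...,1]<.1)&(C[...,2]>.03)&(C[...,2]<.095);P=C[m];print(len(P),np.percentile(P,[3,50,97],0).round(3).tolist())
"
```

```text
pos [0.3424 0.2921 0.2224] yaw 13.4 shift [-0.54    0.0396  0.1023] turn 0.1117 t 0.77 F [ 1.6 -0.1  0.4] gap 87.9 ff 0.0
345 [[-0.028, 0.062, 0.036], [-0.012, 0.073, 0.076], [-0.01, 0.084, 0.091]]
622 [[-0.029, 0.062, 0.032], [-0.025, 0.08, 0.07], [-0.012, 0.084, 0.09]]
```

Request:
drive_tool --pt "-0.54 0.04 0 0.11" --pt "-0.54 0.04 0 0.11" --pt "-0.54 0.04 0 0.11" --pt "-0.54 0.04 0 0.11" --pt "-0.54 0.04 0 0.11" --pt "-0.54 0.04 0 0.11" --pt "-0.54 0.04 0 0.11" --pt "-0.54 0.04 0 0.11"

```text
time: 1.43
position: [0.4453, -0.0248, 0.2228]
tool_rot: [0.66, 0.752, 0.0, -0.0]
contact_force: [0.9, 0.3, -0.8]
finger_gap: 1.001
finger_force: 0.0
```

```bash
python3 -c "
from h import *
go(.506,-.224,.12,7)"
```

```text
pos [ 0.4453 -0.0248  0.2228] yaw 7.5 shift [-0.2054  0.0343  0.1027] turn 0.0081 t 1.43 F [ 0.9  0.3 -0.8] gap 88.1 ff 0.0
```

Request:
drive_tool --pt "-0.205 0.034 0 0.01" --pt "-0.205 0.034 0 0.01" --pt "-0.205 0.034 0 0.01" --pt "-0.205 0.034 0 0.01" --pt "-0.205 0.034 0.05 0.01" --pt "-0.205 0.034 0.1 0.01" --pt "-0.205 0.034 0.1 0.01" --pt "-0.205 0.034 0.1 0.01"

```text
time: 2.1
position: [0.5022, -0.2218, 0.1174]
tool_rot: [0.664, 0.748, -0.003, -0.004]
contact_force: [-1.1, 1.0, 0.2]
finger_gap: 1.003
finger_force: 0.0
```

```bash
cat > t.py <<'E'
from h import *
d=grab("wrist");save(d,"w1.png");C=cloud(d);m=cv2.inRange(cv2.cvtColor(d["pixels"],cv2.COLOR_RGB2HSV),(95,100,30),(130,255,255))
n,l,s,c=cv2.connectedComponentsWithStats(m)
for i in range(1,n):
    if s[i,4]>800:
        hull=cv2.convexHull(np.argwhere(l==i)[:,::-1].astype(np.int32));k=np.zeros(m.shape,np.uint8);cv2.fillConvexPoly(k,hull,1)
        P=C[k>0];P=P[abs(P[:,2]-.024)<.006];r=cv2.minAreaRect((P[:,:2]*1000).astype(np.float32));print(s[i],np.round(r[0],1),np.round(r[1],1),round(r[2],1),P[:,2].mean())
go(.506,-.224,.008,7)
E
python3 t.py
```

```text
[ 438  129   90   59 2173] [ 605.2 -149.3] [51.3 33.3] 2.8 0.01832969919639651
[ 287  137   79  116 4178] [ 501.9 -188.7] [53.4 79.8] 8.7 0.024147168959015034
pos [ 0.5034 -0.2217  0.1203] yaw 6.8 shift [-0.0028  0.0029  0.1123] turn -0.0038 t 2.15 F [-0.4  0.1  0.7] gap 88.0 ff 0.0
```

View pics/w1.png

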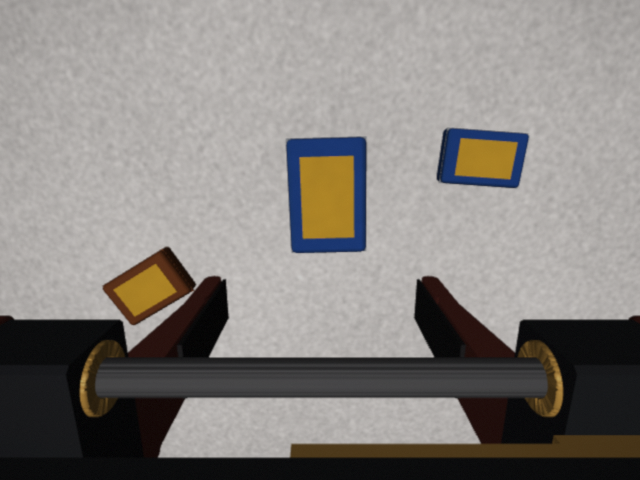

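Wrist view: the big tin spans (287–366, 137–252), between the open fingers and beyond them. The small blue tin at (485,158) and the brown one at (150,287) are both clear of the fingers. I'll grip lightly near the tin's close end so it can swing down as I lift.

```bash
python3 -c "
from h import *
go(.5072,-.2263,.007,8.3)"
```

```text
pos [ 0.5034 -0.2217  0.1203] yaw 6.8 shift [-0.0052  0.0039  0.1132] turn -0.0265 t 2.15 F [-0.4  0.1  0.7] gap 88.0 ff 0.0
```

Request:
drive_tool --pt "-0.005 0.004 0.03 -0.03" --pt "-0.005 0.004 0.06 -0.03" --pt "-0.005 0.004 0.09 -0.03" --pt "-0.005 0.004 0.105 -0.03" --pt "-0.005 0.004 0.112 -0.03" --pt "-0.005 0.004 0.113 -0.03" --pt "-0.005 0.004 0.113 -0.03" --pt "-0.005 0.004 0.113 -0.03" --fingers 0

```text
time: 2.82
position: [0.5115, -0.2264, 0.0115]
tool_rot: [0.652, 0.758, 0.001, 0.001]
contact_force: [0.4, 0.1, -0.8]
finger_gap: 1.002
finger_force: 0.0
```

Request:
drive_tool --pt "0 0 0 0" --pt "0 0 0 0" --pt "0 0 0 0" --pt "0 0 0 0" --pt "0 0 0 0" --pt "0 0 0 0" --pt "0 0 0 0" --pt "0 0 0 0" --fingers 1 --squeeze 3

```text
time: 3.48
position: [0.5101, -0.2262, 0.0097]
tool_rot: [0.652, 0.758, 0.0, -0.0]
contact_force: [-1.4, -0.5, 2.4]
finger_gap: 0.616
finger_force: 3.0
```

Request:
drive_tool --pt "0 0 -0.02 0" --pt "0 0 -0.055 0" --pt "0 0 -0.09 0" --pt "0 0 -0.12 0" --pt "0 0 -0.12 0" --pt "0 0 -0.12 0" --pt "0 0 -0.12 0" --pt "0 0 -0.12 0"

```text
time: 4.15
position: [0.5093, -0.2256, 0.1282]
tool_rot: [0.652, 0.758, -0.0, -0.001]
contact_force: [0.5, -0.1, -1.3]
finger_gap: 0.612
finger_force: 3.0
```

```bash
python3 - <<'E'
from h import *
d=grab("side");C=cloud(d);e=grab("scene");p=np.hstack([d["pixels"][100:340,240:500],e["pixels"][100:340,150:410]])[...,::-1]
cv2.imwrite("pics/s2.png",cv2.resize(p,None,fx=1.5,fy=1.5))
m=cv2.inRange(cv2.cvtColor(d["pixels"],cv2.COLOR_RGB2HSV),(100,100,30),(130,255,255))>0
P=C[m&(C[...,1]<-.1)&(C[...,2]>.03)&(C[...,2]<.3)];print(len(P),np.percentile(P,[2,50,98],0).round(3).tolist())
go(.5,-.2,.15)
E
```

```text
435 [[0.482, -0.231, 0.065], [0.498, -0.215, 0.125], [0.532, -0.201, 0.137]]
pos [ 0.5093 -0.2258  0.1282] yaw 8.6 shift [ 0.027  -0.0054 -0.0217] turn 0.0 t 4.25 F [ 0.4 -0.1 -0.6] gap 54.2 ff 3.0
```

View pics/s2.png

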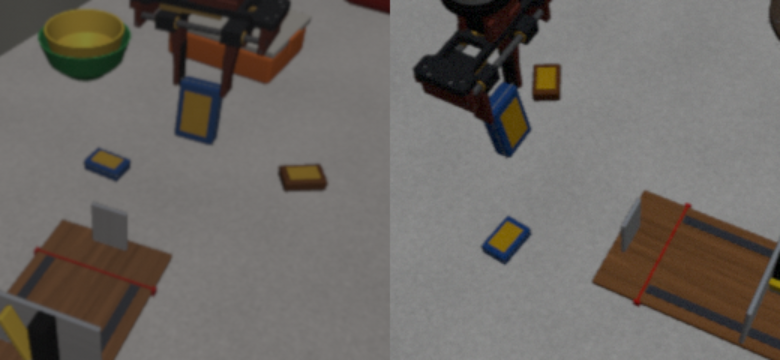

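It worked: the tin now hangs nearly vertical from the fingers, at (200,110) in the left panel. I'll measure its tilt, then increase the grip.

Request:
drive_tool --pt "0 0 -0.02 0" --pt "0 0 -0.02 0" --pt "0 0 -0.02 0" --pt "0 0 -0.02 0" --pt "0 0 -0.02 0" --pt "0 0 -0.02 0" --pt "0 0 -0.02 0" --pt "0 0 -0.02 0"

```text
time: 4.92
position: [0.51, -0.2261, 0.1493]
tool_rot: [0.652, 0.758, -0.0, -0.0]
contact_force: [0.4, 1.7, -0.5]
finger_gap: 0.614
finger_force: 3.0
```

```bash
cat > tilt.py <<'E'
from h import *
for n in("side","scene"):
    d=grab(n);C=cloud(d);h=cv2.cvtColor(d["pixels"],cv2.COLOR_RGB2HSV);pos=robot.get_state()["position"]
    near=(np.linalg.norm(C-pos-[0,.02,-.04],axis=-1)<.09)
    y=cv2.inRange(h,(15,110,40),(35,255,255))>0;b=cv2.inRange(h,(100,100,25),(130,255,255))>0
    P=C[y&near];c=P.mean(0);nn=np.linalg.svd(P-c)[2][2];nn*=np.sign(nn[1]);
    r=P-c;P=P[abs(r@nn)<.004];c=P.mean(0);nn=np.linalg.svd(P-c)[2][2];nn*=np.sign(nn[1])
    B=C[(b|y)&near];print(n,len(P),"label c",c.round(4),"n",nn.round(3),"elev deg",np.degrees(np.arcsin(nn[2])).round(1),"az",np.degrees(np.arctan2(nn[1],nn[0])).round(1),"z",np.percentile(B[:,2],[1,99]).round(4))
go(.5,-.2,.15)
E
python3 tilt.py
```

```text
side 474 label c [ 0.5087 -0.2101  0.1197] n [-0.149  0.977  0.149] elev deg 8.6 az 98.7 z [0.085  0.1584]
scene 330 label c [ 0.506  -0.2096  0.1194] n [-0.153  0.977  0.15 ] elev deg 8.6 az 98.9 z [0.0846 0.1602]
pos [ 0.5101 -0.2262  0.1495] yaw 8.6 shift [ 0.0274 -0.006  -0.0005] turn 0.0 t 5.02 F [-0.   0.2 -0.5] gap 54.3 ff 3.0
```

```bash
python3 -c "
from h import *
go(*unrack(0,-.0998),.17,10.4)"
```

```text
pos [ 0.5101 -0.2262  0.1495] yaw 8.6 shift [ 0.2157  0.0315 -0.0205] turn -0.0316 t 5.02 F [-0.   0.2 -0.5] gap 54.3 ff 3.0
```

Request:
drive_tool --pt "0 0 -0.015 0" --pt "0.02 0.005 -0.02 -0.03" --pt "0.05 0.01 -0.02 -0.03" --pt "0.085 0.015 -0.02 -0.03" --pt "0.12 0.02 -0.02 -0.03" --pt "0.155 0.025 -0.02 -0.03" --pt "0.19 0.03 -0.02 -0.03" --pt "0.216 0.0315 -0.02 -0.03" --squeeze 12

```text
time: 5.68
position: [0.509, -0.0045, 0.1697]
tool_rot: [0.64, 0.769, 0.0, -0.0]
contact_force: [0.3, 0.3, -0.7]
finger_gap: 0.609
finger_force: 12.0
```

Request:
drive_tool --pt "0 0 0 0" --pt "0 0 0 0" --pt "0 0 0 0" --pt "0 0 0 0" --pt "0 0 0 0" --pt "0 0 0 0" --pt "0 0 0 0" --pt "0 0 0 0"

```text
time: 6.35
position: [0.509, -0.0084, 0.1696]
tool_rot: [0.641, 0.767, -0.0, 0.0]
contact_force: [0.0, -0.0, -0.9]
finger_gap: 0.611
finger_force: 12.0
```

```bash
python3 tilt.py;python3 -c "
from h import *
go(*unrack(0,-.0998),.09,10.4)"
```

```text
side 601 label c [0.5073 0.0074 0.1401] n [-0.17   0.973  0.155] elev deg 8.9 az 99.9 z [0.1054 0.1784]
scene 250 label c [0.5041 0.0082 0.1391] n [-0.182  0.972  0.15 ] elev deg 8.6 az 100.6 z [0.1051 0.179 ]
pos [ 0.509  -0.0081  0.1696] yaw 10.3 shift [-0.1872 -0.0431  0.0196] turn 0.0 t 6.45 F [ 0.2  0.1 -0.7] gap 54.1 ff 12.0
pos [ 0.509  -0.0081  0.1696] yaw 10.3 shift [-0.     -0.      0.0796] turn -0.002 t 6.45 F [ 0.2  0.1 -0.7] gap 54.1 ff 12.0
```

Request:
drive_tool --pt "0 0 0.02 0" --pt "0 0 0.04 0" --pt "0 0 0.06 0" --pt "0 0 0.072 0" --pt "0 0 0.078 0" --pt "0 0 0.081 0" --pt "0 0 0.083 0" --pt "0 0 0.083 0"

```text
time: 7.12
position: [0.5093, -0.0079, 0.0869]
tool_rot: [0.641, 0.768, 0.0, 0.0]
contact_force: [-0.9, -0.0, -0.4]
finger_gap: 0.609
finger_force: 12.0
```

Request:
drive_tool --pt "0 0 0.001 0" --pt "0 0 0.002 0" --pt "0 0 0.003 0" --pt "0 0 0.004 0" --pt "0 0 0.005 0" --pt "0 0 0.005 0" --pt "0 0 0.005 0" --pt "0 0 0.005 0" --squeeze 5

```text
time: 7.78
position: [0.5094, -0.0078, 0.082]
tool_rot: [0.641, 0.768, 0.0, 0.0]
contact_force: [-0.3, 0.3, 3.4]
finger_gap: 0.612
finger_force: 5.0
```

Request:
drive_tool --pt "0.002 0 0.001 0" --pt "0.004 0 0.001 0" --pt "0.006 0 0.001 0" --pt "0.008 0 0.001 0" --pt "0.01 0 0.001 0" --pt "0.01 0 0.001 0" --pt "0.01 0 0.001 0" --pt "0.01 0 0.001 0" --squeeze 3

```text
time: 8.45
position: [0.507, 0.002, 0.0805]
tool_rot: [0.641, 0.768, -0.0, -0.0]
contact_force: [0.6, -0.9, -1.0]
finger_gap: 0.616
finger_force: 3.0
```

```bash
cat >> tilt.py <<'E'
print("tin rack",rack(c-.012*nn).round(4),"tcp rack",rack(robot.get_state()["position"]).round(4))
E
python3 tilt.py
```

```text
side 436 label c [0.506  0.0146 0.0514] n [-0.172  0.984  0.056] elev deg 3.2 az 99.9 z [0.017  0.0908]
scene 81 label c [0.5154 0.0467 0.0146] n [0.229 0.336 0.913] elev deg 66.0 az 55.7 z [0.0061 0.089 ]
pos [0.5072 0.0019 0.0806] yaw 10.3 shift [-0.1974 -0.0432 -0.0694] turn 0.0 t 8.55 F [-0.1  0.2 -0.7] gap 54.0 ff 3.0
tin rack [ 0.0128 -0.0505  0.0036] tcp rack [-0.     -0.0896  0.0806]
```

The tilt is down to 3°. Releasing, to let it stand on the base.

Request:
drive_tool --pt "0 0 0 0" --pt "0 0 0 0" --pt "0 0 0 0" --pt "0 0 0 0" --pt "0 0 0 0" --pt "0 0 0 0" --pt "0 0 0 0" --pt "0 0 0 0" --fingers 0.2

```text
time: 9.22
position: [0.5072, 0.002, 0.0807]
tool_rot: [0.641, 0.768, 0.0, -0.0]
contact_force: [-0.7, -0.3, 0.8]
finger_gap: 0.797
finger_force: 0.0
```

```bash
python3 tilt.py | grep -v scene
```

```text
side 411 label c [0.5054 0.0169 0.0501] n [-0.168  0.986 -0.01 ] elev deg -0.6 az 99.7 z [0.0164 0.0901]
pos [0.5072 0.0019 0.0806] yaw 10.3 shift [-0.1974 -0.0432 -0.0694] turn 0.0 t 9.32 F [ 0.5 -0.6 -0.1] gap 70.3 ff 0.0
tin rack [ 0.0167 -0.0444  0.0017] tcp rack [ 0.     -0.0895  0.0806]
```

It's upright, with its back face about 16 mm from the fence. I'll regrip lower and slide it towards the fence.

Request:
drive_tool --pt "0.003 0 0.01 0" --pt "0.003 0 0.02 0" --pt "0.003 0 0.03 0" --pt "0.003 0 0.036 0" --pt "0.003 0 0.036 0" --pt "0.003 0 0.036 0" --pt "0.003 0 0.036 0" --pt "0.003 0 0.036 0"

```text
time: 9.98
position: [0.507, 0.0048, 0.0449]
tool_rot: [0.641, 0.768, 0.0, 0.0]
contact_force: [-0.6, 0.3, 0.4]
finger_gap: 0.8
finger_force: 0.0
```

Request:
drive_tool --pt "0 0 0 0" --pt "0 0 0 0" --pt "0 0 0 0" --pt "0 0 0 0" --pt "0 0 0 0" --pt "0 0 0 0" --pt "0 0 0 0" --pt "0 0 0 0" --fingers 1 --squeeze 8

```text
time: 10.65
position: [0.5069, 0.005, 0.0449]
tool_rot: [0.641, 0.768, 0.0, 0.0]
contact_force: [-1.8, 0.1, 5.5]
finger_gap: 0.614
finger_force: 8.0
```

Request:
drive_tool --pt "-0.002 0 0 0" --pt "-0.004 0 0 0" --pt "-0.006 0 0 0" --pt "-0.008 0 0 0" --pt "-0.01 0 0 0" --pt "-0.012 0 0 0" --pt "-0.014 0 0 0" --pt "-0.014 0 0 0"

```text
time: 11.32
position: [0.5093, -0.0095, 0.0446]
tool_rot: [0.641, 0.768, -0.0, 0.0]
contact_force: [0.2, 1.4, 3.9]
finger_gap: 0.617
finger_force: 8.0
```

```bash
python3 tilt.py | grep -v scene
```

```text
side 445 label c [0.5078 0.0047 0.0516] n [-0.167  0.985  0.053] elev deg 3.0 az 99.6 z [0.0172 0.0906]
pos [ 0.5094 -0.0095  0.0446] yaw 10.3 shift [-0.1858 -0.0432 -0.1052] turn 0.0 t 11.42 F [0.5 1.  4.3] gap 54.2 ff 8.0
tin rack [ 0.016  -0.0435 -0.0014] tcp rack [ 1.000e-04 -1.012e-01  4.460e-02]
```

Request:
drive_tool --pt "0 0 0 0" --pt "0 0 0 0" --pt "0 0 0 0" --pt "0 0 0 0" --pt "0 0 0 0" --pt "0 0 0 0" --pt "0 0 0 0" --pt "0 0 0 0" --fingers 0.2

```text
time: 12.08
position: [0.5092, -0.0088, 0.0446]
tool_rot: [0.641, 0.768, -0.0, -0.0]
contact_force: [0.1, -0.1, 0.2]
finger_gap: 0.798
finger_force: 0.0
```

```bash
python3 tilt.py | grep -v scene; python3 -c "
from h import *
d=grab('scene');e=grab('side');p=np.hstack([d['pixels'][180:360,250:480],e['pixels'][180:360,180:410]])[...,::-1];cv2.imwrite('pics/s3.png',cv2.resize(p,None,fx=1.7,fy=1.7,interpolation=cv2.INTER_CUBIC))"
```

```text
side 407 label c [0.5076 0.0071 0.0503] n [-0.168  0.986 -0.003] elev deg -0.1 az 99.7 z [0.0163 0.0902]
pos [ 0.5092 -0.0089  0.0446] yaw 10.3 shift [-0.1864 -0.0433 -0.1054] turn 0.0 t 12.18 F [-0.7  0.3 -0. ] gap 70.4 ff 0.0
tin rack [ 0.0178 -0.0448 -0.0004] tcp rack [ 0.     -0.1005  0.0446]
```

View pics/s3.png

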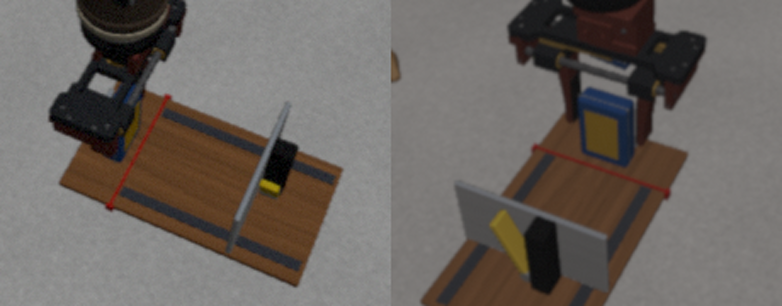

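The tin stands upright about 6 mm from the fence (side panel, (605,125)). One more small nudge brings it closer.

Request:
drive_tool --pt "0.003 0 -0.002 0" --pt "0.003 0 -0.002 0" --pt "0.003 0 -0.002 0" --pt "0.003 0 -0.002 0" --pt "0.003 0 -0.002 0" --pt "0.003 0 -0.002 0" --pt "-0.0 0 -0.002 0" --pt "-0.003 0 -0.002 0" --fingers 1 --squeeze 5

```text
time: 12.95
position: [0.5098, -0.0117, 0.0467]
tool_rot: [0.64, 0.768, 0.0, -0.0]
contact_force: [-0.5, 1.9, 2.8]
finger_gap: 0.616
finger_force: 5.0
```

Request:
drive_tool --pt "0 0 0 0" --pt "0 0 0 0" --pt "0 0 0 0" --pt "0 0 0 0" --pt "0 0 0 0" --pt "0 0 0 0" --pt "0 0 0 0" --pt "0 0 0 0" --fingers 0.1

```text
time: 13.62
position: [0.5097, -0.0118, 0.0466]
tool_rot: [0.641, 0.768, -0.0, -0.0]
contact_force: [0.1, -0.4, -0.4]
finger_gap: 0.9
finger_force: 0.0
```

```bash
python3 tilt.py | grep -v scene; python3 -c "
from h import *
go(*unrack(-.0005,.16),.17,10.4)"
```

```text
side 410 label c [0.5084 0.0033 0.0503] n [-0.168  0.986 -0.011] elev deg -0.6 az 99.7 z [0.0161 0.0902]
pos [ 0.5097 -0.0118  0.0466] yaw 10.3 shift [-0.1834 -0.0433 -0.1034] turn 0.0 t 13.72 F [-0.3 -0.9  0.7] gap 79.4 ff 0.0
tin rack [ 0.0057 -0.0479  0.0006] tcp rack [ 0.     -0.1035  0.0466]
pos [ 0.5097 -0.0118  0.0466] yaw 10.3 shift [ 0.2635 -0.0009 -0.1234] turn -0.0014 t 13.72 F [-0.3 -0.9  0.7] gap 79.4 ff 0.0
```

The tin is upright, about 2 mm from the fence and 15 mm clear of the line. Now I'll retreat upward and go behind the stop. The post centre is at rack x ≈ -0.0195.

Request:
drive_tool --pt "0 0 -0.02 0" --pt "0 0 -0.05 0" --pt "0 0 -0.085 0" --pt "0 0 -0.123 0" --pt "0.02 0 -0.123 0" --pt "0.055 0 -0.123 0" --pt "0.095 0 -0.123 0" --pt "0.135 0 -0.123 0" --fingers 0

```text
time: 14.38
position: [0.4853, 0.122, 0.1702]
tool_rot: [0.641, 0.767, 0.001, 0.0]
contact_force: [0.8, 0.3, -0.2]
finger_gap: 0.998
finger_force: 0.0
```

```bash
python3 -c "
from h import *
go(*unrack(-.003,.081),.17,10.4)"
```

```text
pos [0.4853 0.122  0.1702] yaw 10.2 shift [ 0.0485 -0.0034  0.0002] turn -0.0036 t 14.38 F [ 0.8  0.3 -0.2] gap 87.8 ff 0.0
```

Request:
drive_tool --pt "0.03 -0.002 0 0" --pt "0.048 -0.003 0 0" --pt "0.048 -0.003 0 0" --pt "0.048 -0.003 0 0" --pt "0.048 -0.003 0 0" --pt "0.048 -0.003 0 0" --pt "0.048 -0.003 0 0" --pt "0.048 -0.003 0 0"

```text
time: 15.05
position: [0.4743, 0.1666, 0.1697]
tool_rot: [0.641, 0.767, 0.0, 0.0]
contact_force: [-0.4, 0.6, -0.2]
finger_gap: 0.998
finger_force: 0.0
```

```bash
python3 -c "
from h import *
d=grab('wrist');save(d,'w2.png');C=rack(cloud(d));h=cv2.cvtColor(d['pixels'],cv2.COLOR_RGB2HSV)
y=(cv2.inRange(h,(20,130,60),(35,255,255))>0)&(abs(C[...,1]-.073)<.03)&(abs(C[...,0])<.06);P=C[y];print('lever',len(P),np.percentile(P,[2,50,98],0).round(4).tolist() if len(P) else 0)
k=(d['pixels'].max(2)<50)&(abs(C[...,2]-.088)<.006)&(abs(C[...,1]-.073)<.03)&(abs(C[...,0])<.06);P=C[k];print('post',len(P),np.percentile(P,[2,50,98],0).round(4).tolist() if len(P) else 0)
go(*unrack(-.003,.081),.032,10.4)"
```

```text
lever 1207 [[-0.0045, 0.0635, 0.0314], [0.0113, 0.0743, 0.0649], [0.0248, 0.0827, 0.0824]]
post 990 [[-0.0291, 0.0617, 0.0835], [-0.0197, 0.0738, 0.088], [-0.0103, 0.0845, 0.0893]]
pos [0.4743 0.1668 0.1697] yaw 10.2 shift [ 0.0024 -0.0005  0.1377] turn -0.0031 t 15.1 F [-0.7  0.7  0.4] gap 88.1 ff 0.0
```

View pics/w2.png

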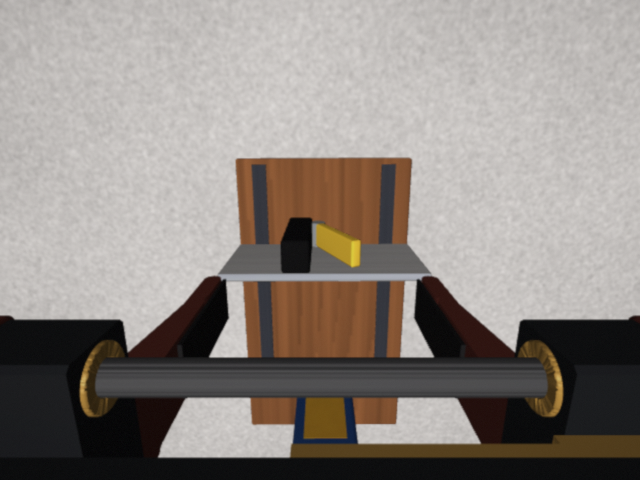

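Wrist view: the post is at (297,245), the lever leans out to (352,250), the plate edge is along row 277, and the tin is at (325,420). The measurements match. Descending to straddle post and lever.

Request:
drive_tool --pt "0.003 0 0.03 0" --pt "0.003 0 0.06 0" --pt "0.003 0 0.09 0" --pt "0.003 0 0.115 0" --pt "0.003 0 0.13 0" --pt "0.003 0 0.136 0" --pt "0.003 0 0.137 0" --pt "0.003 0 0.137 0"

```text
time: 15.77
position: [0.4739, 0.1704, 0.033]
tool_rot: [0.641, 0.768, 0.0, 0.0]
contact_force: [0.8, -0.2, -0.2]
finger_gap: 1.002
finger_force: 0.0
```

Request:
drive_tool --pt "-0.005 0 0 0" --pt "-0.01 0 0 0" --pt "-0.016 0 0 0" --pt "-0.022 0 0 0" --pt "-0.028 0 0 0" --pt "-0.034 0 0 0" --pt "-0.04 0 0 0" --pt "-0.04 0 0 0"

```text
time: 16.43
position: [0.4811, 0.1297, 0.0328]
tool_rot: [0.641, 0.767, 0.0, 0.0]
contact_force: [0.5, 2.1, -0.0]
finger_gap: 0.997
finger_force: 0.8
```

```bash
cat > st.py <<'E'
from h import *
for n in("side","scene"):
    d=grab(n);C=rack(cloud(d));hs=cv2.cvtColor(d["pixels"],cv2.COLOR_RGB2HSV)
    inr=(abs(C[...,0])<.08)&(C[...,1]>-.1)&(C[...,1]<.11)
    y=inr&(hs[...,0]>20)&(hs[...,0]<36)&(hs[...,1]>130)&(C[...,2]>.025)&(C[...,2]<.1)&(C[...,1]>-.075);P=C[y];print(n,"lever",len(P),np.percentile(P,[2,50,98],0).round(4).tolist() if len(P) else 0)
    g=inr&(hs[...,1]<70)&(d["pixels"].max(2)>60)&(C[...,2]>.03)&(C[...,2]<.084)&(abs(C[...,0])>.05);P=C[g];print(n,"plate",len(P),np.percentile(P[:,1],[5,50,95]).round(4) if len(P) else 0)
    t=(cv2.inRange(hs,(100,100,25),(130,255,255))>0)&(C[...,1]<-.07)&(C[...,1]>-.13)&(abs(C[...,0])<.05);P=C[t];print(n,"tin",np.percentile(P,[2,98],0).round(4).tolist() if len(P) else 0)
print("tcp rack",rack(robot.get_state()["position"]).round(4));go(*unrack(-.003,-.058),.032,10.4)
E
python3 st.py
```

```text
side lever 373 [[-0.0112, 0.0329, 0.0323], [0.0093, 0.0452, 0.0607], [0.0237, 0.0526, 0.0822]]
side plate 238 [0.0258 0.0285 0.0302]
side tin [[-0.0256, -0.1085, 0.0473], [0.0173, -0.0881, 0.0901]]
scene lever 3 [[-0.012, 0.0374, 0.0745], [-0.0116, 0.0392, 0.0793], [-0.0113, 0.0488, 0.0845]]
scene plate 42 [0.029  0.0302 0.0305]
scene tin [[-0.0231, -0.1089, 0.0196], [0.027, -0.0881, 0.0917]]
tcp rack [-0.0028  0.042   0.0326]
pos [0.4806 0.1308 0.0326] yaw 10.3 shift [-0.1     0.0001  0.0006] turn -0.0025 t 16.53 F [1.  1.2 0.7] gap 87.6 ff 0.82
```

Request:
drive_tool --pt "-0.012 0 0 0" --pt "-0.026 0 0 0" --pt "-0.042 0 0 0" --pt "-0.058 0 0 0" --pt "-0.072 0 0 0" --pt "-0.082 0 0 0" --pt "-0.09 0 0 0" --pt "-0.093 0 0 0"

```text
time: 17.2
position: [0.4973, 0.039, 0.0325]
tool_rot: [0.641, 0.768, -0.0, -0.0]
contact_force: [0.4, 3.9, -0.0]
finger_gap: 1.001
finger_force: 1.5
```

Request:
drive_tool --pt "0 0 0 0" --pt "0 0 0 0" --pt "0 0 0 0" --pt "0 0 0 0" --pt "0 0 0 0" --pt "0 0 0 0" --pt "0 0 0 0" --pt "0 0 0 0"

```text
time: 17.87
position: [0.497, 0.04, 0.0325]
tool_rot: [0.641, 0.768, -0.0, -0.0]
contact_force: [-0.0, 2.7, -0.8]
finger_gap: 0.999
finger_force: 1.4
```

```bash
cat >> st.py <<'E'
d=grab("side");e=grab("scene");p=np.hstack([e['pixels'][180:340,270:450],d['pixels'][180:340,230:410]])[...,::-1]
import sys;cv2.imwrite("pics/%s.png"%sys.argv[1],cv2.resize(p,None,fx=2.2,fy=2.2,interpolation=cv2.INTER_CUBIC))
E
python3 st.py s4
```

```text
side lever 326 [[-0.0114, -0.0584, 0.032], [0.0094, -0.0457, 0.0593], [0.0234, -0.0382, 0.0822]]
side plate 269 [-0.0644 -0.0624 -0.0608]
side tin [[-0.0287, -0.1064, 0.0698], [0.0228, -0.0824, 0.1013]]
scene lever 4 [[-0.0164, -0.0567, 0.0702], [-0.0127, -0.0536, 0.0818], [-0.0111, -0.0502, 0.0884]]
scene plate 84 [-0.063  -0.0616 -0.061 ]
scene tin [[-0.0233, -0.1094, 0.0761], [0.0417, -0.0717, 0.1573]]
tcp rack [-0.0031 -0.0504  0.0326]
pos [0.4971 0.0399 0.0326] yaw 10.3 shift [-0.0076  0.0001  0.0006] turn -0.0014 t 17.97 F [-1.   2.5 -0.1] gap 88.1 ff 1.42
```

View pics/s4.png

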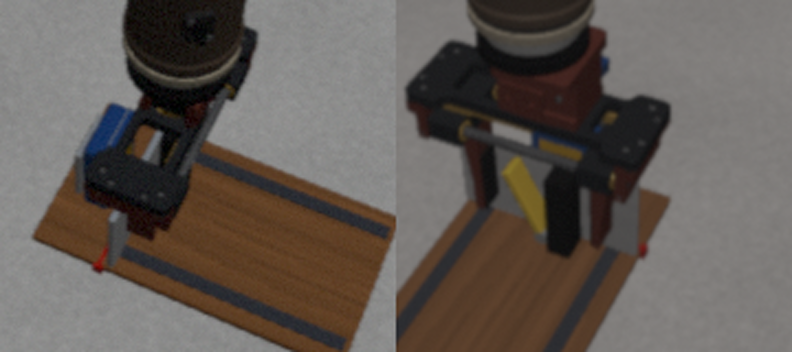

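The lever is still open and the tin is upright. The plate front is about 6 mm short of the line, with the red clips just ahead of it at (100,265) in the left panel and (642,250) in the right.

Request:
drive_tool --pt "-0.001 0 0 0" --pt "-0.002 0 0 0" --pt "-0.003 0 0 0" --pt "-0.004 0 0 0" --pt "-0.005 0 0 0" --pt "-0.006 0 0 0" --pt "-0.006 0 0 0" --pt "-0.006 0 0 0"

```text
time: 18.73
position: [0.4983, 0.0336, 0.0326]
tool_rot: [0.641, 0.768, -0.0, -0.0]
contact_force: [-1.6, 2.1, -1.4]
finger_gap: 1.002
finger_force: 1.1
```

```bash
python3 st.py s5
```

```text
side lever 321 [[-0.0107, -0.0646, 0.0314], [0.0094, -0.0523, 0.0594], [0.023, -0.0451, 0.0832]]
side plate 271 [-0.0711 -0.0689 -0.0669]
side tin [[-0.0216, -0.0914, 0.0783], [0.0222, -0.0879, 0.089]]
scene lever 3 [[-0.0466, -0.0617, 0.0642], [-0.0113, -0.0609, 0.0748], [-0.0101, -0.048, 0.0913]]
scene plate 92 [-0.0705 -0.068  -0.0674]
scene tin [[-0.0235, -0.109, 0.0854], [0.0456, -0.0771, 0.1583]]
tcp rack [-0.003  -0.0566  0.0326]
pos [0.4982 0.0337 0.0326] yaw 10.3 shift [-0.0014  0.      0.0006] turn -0.0018 t 18.83 F [-1.4  2.1 -0.9] gap 88.3 ff 1.13
```

View pics/s5.png

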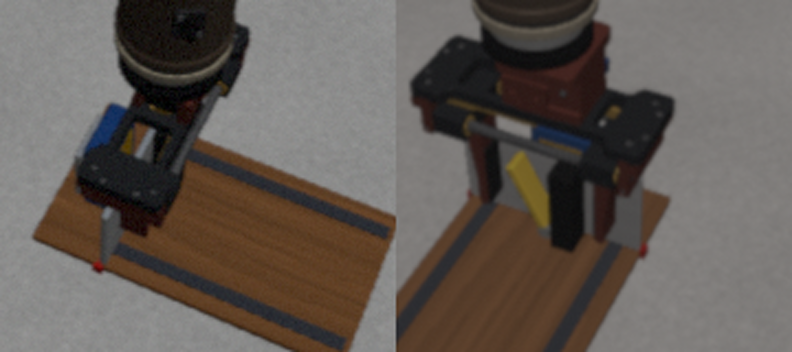

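The plate front is at -0.074, so it's on the line: in the left panel the plate foot meets the clip at (99,266). The lever is still open. Now I'll close while centring on post and lever.

Request:
drive_tool --pt "0 -0.002 0 0" --pt "0 -0.005 0 0" --pt "0 -0.008 0 0" --pt "0 -0.011 0 0" --pt "0 -0.012 0 0" --pt "0 -0.012 0 0" --pt "0 -0.012 0 0" --pt "0 -0.012 0 0" --fingers 1 --squeeze 20

```text
time: 19.6
position: [0.4886, 0.032, 0.0336]
tool_rot: [0.641, 0.768, 0.002, 0.001]
contact_force: [3.4, 3.8, 2.7]
finger_gap: 0.43
finger_force: 2.6
```

Request:
drive_tool --pt "0 0 0 0" --pt "0 0 0 0" --pt "0 0 0 0" --pt "0 0 0 0" --pt "0 0 0 0" --pt "0 0 0 0" --pt "0 0 0 0" --pt "0 0 0 0" --squeeze 30

```text
time: 20.27
position: [0.4855, 0.0315, 0.0331]
tool_rot: [0.641, 0.768, -0.0, -0.001]
contact_force: [-4.3, 2.5, 9.4]
finger_gap: 0.324
finger_force: 30.8
```

```bash
python3 st.py s6
```

```text
side lever 185 [[-0.0116, -0.0626, 0.0318], [-0.0054, -0.047, 0.0714], [-0.0, -0.044, 0.0897]]
side plate 555 [-0.0702 -0.0686 -0.0673]
side tin [[-0.0021, -0.091, 0.079], [0.0112, -0.0879, 0.0855]]
scene lever 0 0
scene plate 98 [-0.0703 -0.0677 -0.0671]
scene tin [[-0.0224, -0.1094, 0.017], [0.046, -0.0841, 0.1572]]
tcp rack [-0.016  -0.0565  0.0331]
pos [0.4854 0.0315 0.0331] yaw 10.3 shift [-0.0015  0.013   0.001 ] turn -0.0017 t 20.37 F [-5.3  1.7  9.3] gap 28.6 ff 30.83
```

View pics/s6.png

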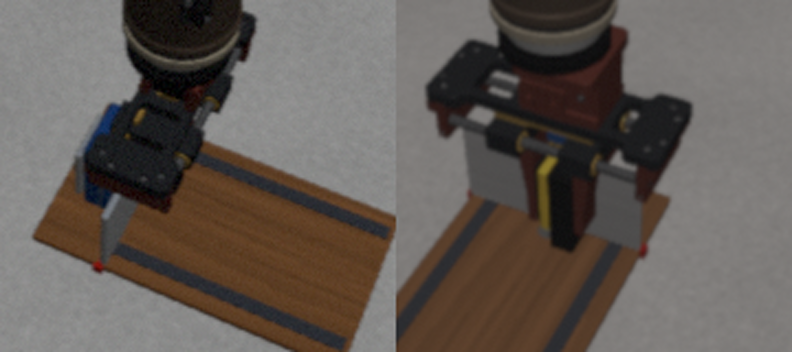

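The lever is upright against the post at (545,195), and the 28.6 mm gap matches the 29 mm expected when shut. The plate is still on the line and the tin is standing. Handing in.

```bash
python3 -c "
from plant import robot
print(robot.sign_off())"
```

```text
the job is handed in; nothing more can be done
None
```

I handed the job in at about 20 s: the tin stands upright about 2 mm from the fence, and the stop is held within about 1 mm of the red line by camera measurement. The lever is squeezed fully shut at 30 N, and I did not reach for or grip anything else on the counter.

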